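# Press a half-stoppered vial home on the bench press and hold it

## Robot

A 6-joint arm with a two-finger parallel gripper is mounted at the origin on a cart in front of the work surface, level with it; the furniture and walls round the work are solid. World frame = base frame: x ahead of the robot, y to its left, z up, the work surface at z = 0. Lengths are in mm, angles in rad, forces in N, time in s.
With the tool pointing down it reaches from about 350 to 975 mm from the base axis. Payload 4.9 kg.
Tool frame: the origin (TCP) lies midway between the tips of the shut fingers; the grasp point (between the pads) lies 19 mm behind it (arm.tcp_to_grasp is the distance from the TCP to the grasp point, in mm); z points along the fingers, y is the line along which they close (so a half turn about z gives the same grasp; the last joint's range is limited). The gripper opens to 85 mm and grips with 20 to 120 N. Pads are 22 mm wide; open, the fingers measure 114 mm over their backs; the gripper's body (76 mm by 85 mm) begins 54 mm behind the grasp point. The pads swing forward as they close: fully open they stand 13 mm farther back than shut.
Start: joints at [-1.389, 0.053, 1.613, -0, 1.476, -0.119], TCP at [185.173, -596.919, 231.304] pointing down, gripper open.
Joint ranges: [-3.01, 3.01], [-1.01, 2.22], [0.06, 2.58], [-1.02, 4.17], [0.09, 2.62], [-3.14, 3.14]. Speed limits (rad/s): [2.57, 2.57, 3.14, 3.14, 3.14, 3.14].

## Interface

Orientations are given as a unit quaternion [w, x, y, z].
In Python, from station import arm gives the robot as it stands.
- The arm moves only by the tool play_rows, never from a script. Its argument "rows" is a list of rows, each a list of 3 entries, a list of its own where there are three numbers: the shift along the tool's x, y, z in m, then the turn about the tool's z in degrees, then the finger opening in m, from 0 to 0.0854. A call has 1 to 10 rows; each row is the pose to reach, as a shift and turn from the pose commanded when the call began, along the tool's axes at that moment; what a row does not reach only later rows make up. A row lasts 1/8 s, in which the tool goes at most 62.5 mm and 10.7 degrees, less where a joint would pass 70% of its speed; a pose out of reach is approached as far as the arm can. A call with a gripper value outside its range is refused whole. The fingers move at their own pace and stop on an object; "squeeze" is the grip in N (left out, the last holds). Time passes only in rows, so rows that repeat a pose let the fingers close. It gives the time, the measured TCP pose, the force, the opening and the grip force at its end, in the units of the state.
- arm.get_state(): the state, without advancing time (a new reading comes with each control period).
- arm.capture(name): name is "side" or "top" or "wrist"; returns the picture (480x640x3 uint8, red, green, blue); there is no depth.
- arm.get_calibration(name): a dict with "fov_y" (degrees; the focal length in pixels is half the picture's height over the tangent of half this angle, whatever the lens; pixels are square), "cx", "cy" (the principal point, pixels), "k1" (the pictures are not rectified: a ray, as slopes to the right and down, at radius r is drawn at 1 + k1 r^2 times it, then the intrinsics apply), "R" (3x3) and "t" (3): a world point X has camera coordinates R X + t. Camera axes: x right, y down, z forward; pixel columns grow to the right and rows downward; lengths in mm; the calibration is good to about 2 mm. A picture is of the moment at which its call begins: read the wrist's pose just before it. get_calibration takes no time and is no camera call; for the wrist camera it gives the pose at the moment of the call.
- arm.finish_job(): hands the job in; it is judged then, once.
Trained networks look in the newest picture that a camera, given by its name, has taken for a name from the list of things; names that differ only in an ending like _2 or _b are one class to them, and where a whole thing is asked for, a point or a joint stands for the part that bears it (a point fixed in the world has none). Each returns a list of dicts, best first, with "confidence" (0 to 1); they miss things now and then, are a little off and sometimes report something else, mostly with a low value. They report only what shows in the picture. A call takes as long as a camera call. They do not tell look-alikes from the thing itself.
- arm.trace(camera, name): "pixels" (480x640 bool, what is visible of it) and "box" ([left, top, right, bottom] in pixels, round what is visible of it).
- arm.pinpoint(camera, name): "centre" ([column, row] in pixels: a listed point, or the origin of a listed thing).
The state is a dict: "t": time; "q": joint angles; "qvel": joint speeds; "joint_efforts": joint torques, N m; "ee_pos": TCP position; "orientation": TCP orientation; "ft_force": force on the tool from outside, world axes, zero at the start; "moment": the same for the moment, N m; "width": finger opening in mm; "finger_force": force on a finger pad.
Only numpy, scipy, OpenCV 4.12 (cv2) and the standard library are available. Lean on these libraries where they do the work, as an engineer would, in place of code of your own. Each camera call takes 0.05 s, during which the arm holds its last target. There are 200 camera calls.

## Task

One amber vial in the steel tray still has its rubber stopper standing proud: stand it in the round nest of the stoppering press and let go of it while the press's safety catch is still on. Then flip the catch fully off by pushing its thumb tab down, and pull the press handle down as far as it goes, so that the stopper is pressed fully home. The rubber springs back if released, so finish with the gripper still holding the handle all the way down; leave the two crimped vials standing where they are.

Things in the scene. Friction and masses are not known exactly. Their poses are not given: they have to be found in the camera images.
- press: Stoppering press, bolted down. Origin on the worktop under the nest axis; x points back from the nest to the lever hinge, y to the left seen from the handle side, z up. Base plate 164 mm wide, 12 mm high, from 83 mm in front of the nest to 139 mm behind it. Painted hinge cheeks (112 mm high) and lever stops (97 mm high) stand from 50 mm behind the nest onwards.
- tray: Shallow steel tray, 100 x 190 mm, rim 10 mm high, floor 2 mm thick; fixed to the worktop. Origin: centre of its underside; y runs along its length. Three vials stand on its floor in one row along y, near y = -62, 0 and +62 mm of the tray, in any order.
- catch (a joint): Safety catch: 0 = on (nose in front of the arm), grows as the tab is pushed down; end stop at 1.57 rad = fully off, tab sloping 45 degrees down. From about 1.2 rad the nose is clear. A stiff pivot (about 2 N at the tab): it stays where it is left.
- press_lever (a joint): Lever: 0 = fully open, leaning 10 degrees back past upright (a spring holds it there), grows as the handle is pulled over towards the front and down; 1.73 to 1.745 rad = fully down, arms level, stopper fully home. The spring takes about 6 N at the handle, pressing the stopper about 7 N more. It springs back up if let go. While the catch is on it is blocked within 0.1 rad.
- stopper (a joint): Depth of the stopper in m: 0 = standing 8 mm proud, 0.008 = fully home. Springy: rises again when not pressed.
- catch_pivot (a point): Pivot of the safety catch, beside the right-hand arm (78 mm to the press's -y side), 88 mm behind the nest axis, 155 mm above the worktop; the pivot axis is the press's x. The bracket that carries it reaches 10 mm further to the -y side and up to 170 mm.
- catch_tab (a point): Outer end of the catch's thumb tab: flat steel, 18 mm wide (along the press's x), 5 mm thick, ending 54 mm from the pivot. Catch on: the tab slopes up and outwards (-y of the press) at 45 degrees, and a steel nose lies level in front of the right-hand arm. Pushed down from above, the tab swings down past level and the nose rises clear of the arm.
- crimped_1_mid (a point): A finished vial of the same size, with an aluminium cap crimped over its neck (59 mm high overall) and nothing standing proud; leave it. Point on its axis, 27.5 mm above its foot. Loose.
- crimped_2_mid (a point): The other finished, crimped vial, just the same; leave it.
- handle (a point): Middle of the lever's handle: black round bar, 22 mm diameter, 82 mm long, along the press's y, between two steel arms 88 mm apart; 170 mm from the hinge axis. Lever open: 272 mm above the worktop, 30 mm behind the hinge. Lever down: 105 mm above the worktop, 75 mm in front of the nest. A cross-beam with the rubber pressing pad joins the arms 95 mm from the hinge.
- lever_hinge (a point): Centre of the lever's hinge axis (along the press's y): 95 mm behind the nest axis, 105 mm above the worktop.
- nest (a point): Nest of the press: mouth of a round chamfered hole, 33.4 mm wide and 10 mm deep, in a 66 x 66 mm aluminium block. This point, on the hole's axis, is 26 mm above the worktop; the hole's floor is at 16 mm. Axes as press.
- vial_foot (a point): Centre of the underside of that same vial.
- vial_mid (a point): The vial to press: amber glass, body 30 mm diameter up to 41 mm high, then a shoulder and a 20 mm neck flange whose top is 55 mm above the foot; its grey rubber stopper (19 mm across, flange 3.5 mm thick) stands 8 mm proud on a 13 mm stem: 66.5 mm high in all. About 55 g, loose. This point is on its axis, 27.5 mm above its foot; z is the vial's axis.
Things that resemble listed ones, but are neither listed nor needed, are in the scene too. What is shaped like the part that bears stopper but blue, red or yellow is not meant.

How it is judged:
By the outcome, as a careful person would: the job done as asked, in the order asked, and still so for the second after the job is handed in, while the arm keeps its last pose, push and grip.
It also fails if it takes over 72 s, if anything falls off the work surface, if the arm or the gripper's body presses on something with over 40 N, if the wrist force passes 120 N, or if a joint passes its speed limit or range.

## Working session

There is one attempt and no reset: what is moved stays moved. The work goes in short steps, Python scripts to look and compute and a tool call to move; the robot and the scene stay as the last step left them, time stands still between calls to the robot, and variables do not carry over. Pictures are saved under pics/ and viewed, at most 11 in all, crops included, and the job is handed in when it is done.

Besides the shell and the picture viewer there is one more tool, called after "Call:" in YAML: its name, and indented under it one key for each argument. play_rows: Moves the arm, as the interface text tells. Its arguments: {"type":"object","properties":{"rows":{"type":"array"},"squeeze":{"type":"number"}},"required":["rows"]}

```bash
mkdir -p pics; cat > h.py <<'E'
import numpy as np, cv2
from station import arm
from scipy.spatial.transform import Rotation as Rot
def cal(c):
    k=arm.get_calibration(c); f=240/np.tan(np.radians(k["fov_y"])/2)
    return k,np.array([[f,0,k["cx"]],[0,f,k["cy"]],[0,0,1]]),np.array([k["k1"],0,0,0,0.])
def ray(c,px,K=None):
    k,M,d=K or cal(c)
    u=cv2.undistortPoints(np.array([[px]],float),M,d)[0,0]
    R=np.array(k["R"]);t=np.array(k["t"])
    return -R.T@t, R.T@np.array([u[0],u[1],1])
def onz(c,px,z,K=None):
    o,v=ray(c,px,K); return o+v*(z-o[2])/v[2]
def proj(c,X,K=None):
    k,M,d=K or cal(c)
    R=np.array(k["R"]);t=np.array(k["t"],float)
    return cv2.projectPoints(np.array(X,float).reshape(-1,1,3),cv2.Rodrigues(R)[0],t,M,d)[0].reshape(-1,2)
def tri(obs):
    A=np.zeros((3,3));b=np.zeros(3)
    for o,v in obs:
        v=v/np.linalg.norm(v);P=np.eye(3)-np.outer(v,v);A+=P;b+=P@o
    return np.linalg.solve(A,b)
def save(c,n):
    im=arm.capture(c); cv2.imwrite(f"pics/{n}.png",im[:,:,::-1]); return im
def totool(target):
    s=arm.get_state();w,x,y,z=s["orientation"]
    return Rot.from_quat([x,y,z,w]).inv().apply(np.array(target)-s["ee_pos"])
E
python3 - <<'E'
from h import *
np.set_printoptions(precision=1,suppress=True)
a=save("side","s0");b=save("top","t0")
cv2.imwrite("pics/both.png",cv2.resize(np.hstack([a,b])[:,:,::-1],(800,300)))
s=arm.get_state();print(s["ee_pos"],s["orientation"])
for n in "nest handle lever_hinge catch_pivot catch_tab vial_mid crimped_1_mid press tray".split():
    for c in ("side","top"):
        print(n,c,[(np.round(r["centre"]).tolist(),round(r["confidence"],2)) for r in arm.pinpoint(c,n)][:5])
E
```

```text
[ 185.1 -596.4  230.2] [-0.   1.   0.1 -0. ]
nest side [([309.0, 246.0], 0.74)]
nest top [([205.0, 249.0], 0.81)]
handle side [([359.0, 140.0], 0.57)]
handle top [([172.0, 163.0], 0.84), ([204.0, 251.0], 0.43)]
lever_hinge side [([348.0, 208.0], 0.85)]
lever_hinge top [([194.0, 198.0], 0.97), ([384.0, 252.0], 0.66)]
catch_pivot side [([353.0, 203.0], 0.77), ([321.0, 345.0], 0.32)]
catch_pivot top [([229.0, 195.0], 0.58)]
catch_tab side [([361.0, 199.0], 0.61)]
catch_tab top [([248.0, 192.0], 0.7)]
vial_mid side [([321.0, 332.0], 0.87), ([347.0, 305.0], 0.86), ([270.0, 328.0], 0.66), ([312.0, 312.0], 0.61)]
vial_mid top [([318.0, 265.0], 0.53), ([343.0, 297.0], 0.52), ([358.0, 256.0], 0.51), ([317.0, 224.0], 0.51)]
crimped_1_mid side [([345.0, 383.0], 0.8), ([307.0, 253.0], 0.38)]
crimped_1_mid top [([416.0, 244.0], 0.74)]
press side [([307.0, 249.0], 0.66)]
press top [([206.0, 253.0], 0.68), ([204.0, 248.0], 0.65)]
tray side [([336.0, 367.0], 0.78), ([348.0, 380.0], 0.19)]
tray top [([357.0, 255.0], 0.74), ([383.0, 252.0], 0.61), ([206.0, 252.0], 0.26)]
```

View pics/s0.png

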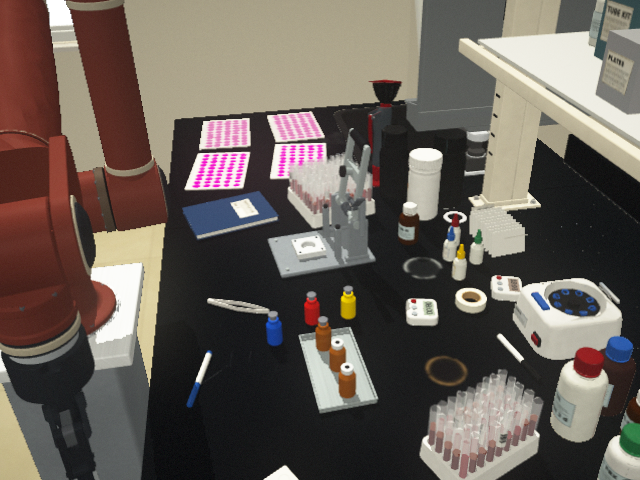

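View pics/t0.png

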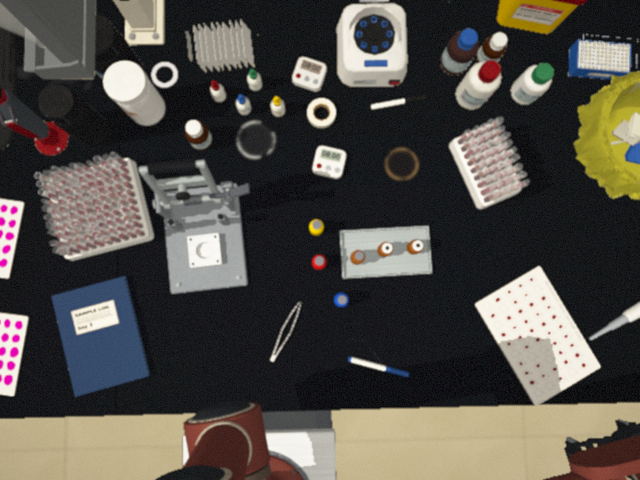

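The pictures show the press at side (309,246) / top (205,249). The tray holds three amber vials at side (323,332), (337,353), (347,380), which are top (358,257), (387,248), (417,246).
Could be mistaken for the target: the blue (274,328), red (312,308) and yellow (348,303) vials, the brown bottle (409,222) and the two crimped vials with white/silver tops (337,353), (347,380). My choice is the grey-topped amber vial at side (323,332) / top (358,257), and I'll check it in a crop.

```bash
python3 - <<'E'
from h import *
np.set_printoptions(precision=1,suppress=True)
s=cv2.imread("pics/s0.png")[285:415,255:390];t=cv2.imread("pics/t0.png")[215:285,330:440]
cv2.imwrite("pics/crop.png",np.hstack([cv2.resize(s,(400,390),interpolation=cv2.INTER_CUBIC),cv2.resize(t,(400,390),interpolation=cv2.INTER_CUBIC)]))
P={"nest":((309,246),(205,249)),"handle":((359,140),(172,163)),"hinge":((348,208),(194,198)),"pivot":((353,203),(229,195)),"tab":((361,199),(248,192)),"vial":((322,333),(358,257)),"c2":((337,355),(387,248)),"c3":((346.5,383),(416,245))}
for n,(a,b) in P.items():
    p=tri([ray("side",a),ray("top",b)]);print(n,p,proj("side",p)-a,proj("top",p)-b)
print("nest z26 top",onz("top",(205,249),26),"side",onz("side",(309,246),26))
for px in [(340,231),(430,226),(432,272),(342,278)]: print("tray",onz("top",px,10))
for px in [(358,257)]: print("vialtop z66",onz("top",px,66), onz("top",px,40))
for px in [(169,292),(247,285),(238,190)]: print("base",onz("top",px,12))
for c in("top","side"):
  k=cal(c)[0];print(c,-np.array(k["R"]).T@k["t"])
print(arm.get_state()["q"])
E
```

```text
nest [536.5 107.5  23.4] [[-0.6  0.1]] [[ 0.1 -0.7]]
handle [661.2 122.2 271.5] [[ 0.9 -0.2]] [[-0.1  1.1]]
hinge [631.3 114.5 109.7] [[-0.7  0.1]] [[ 0.1 -0.8]]
pivot [626.3  37.9 164.1] [[-0.6  0.1]] [[ 0.1 -0.7]]
tab [630.3  -1.6 193.2] [[-2.6  0.5]] [[ 0.3 -2.9]]
vial [ 512.  -216.    35.9] [[-0.4  0.1]] [[ 0.  -0.4]]
c2 [ 529.2 -278.1   34.2] [[ 0. -0.]] [[-0.  0.]]
c3 [ 534.3 -341.3   26.7] [[ 0.6 -0.1]] [[-0.   0.5]]
nest z26 top [534.8 107.2  26. ] side [537.5 103.6  26. ]
tray [ 570.1 -180.6   10. ]
tray [ 577.6 -376.4   10. ]
tray [ 477.7 -377.    10. ]
tray [ 468.5 -182.6   10. ]
vialtop z66 [ 509.  -213.4   66. ] [ 510.9 -215.6   40. ]
base [445.8 185.7  12. ]
base [457.4  20.5  12. ]
base [662.9  38.4  12. ]
top [ 421.9 -108.7 1293.7]
side [  380.6 -1082.3   789.7]
[-1.4  0.1  1.6  0.   1.5 -0.1]
```

View pics/crop.png

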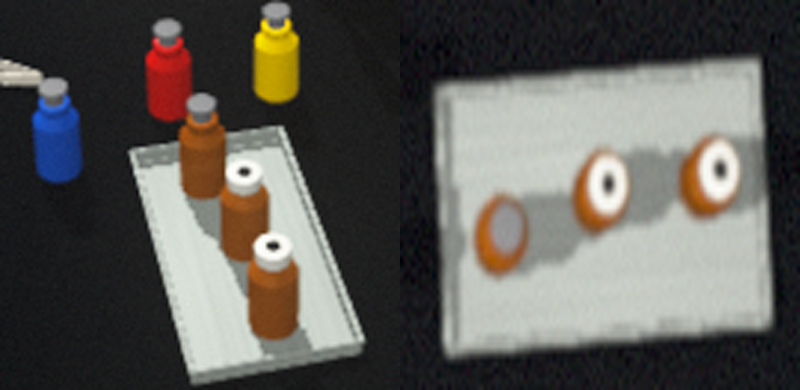

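The crop confirms it: the left vial (top (358,257)) has a grey stopper standing proud, and the other two have white-ringed crimp caps. The press yaw is about 5°, and the triangulated points agree with the given heights.

```bash
python3 - <<'E'
from h import *
s=arm.get_state();print(s["orientation"],s["q"],s["width"])
w,x,y,z=s["orientation"];print(Rot.from_quat([x,y,z,w]).as_matrix().round(3))
print(totool([511,-215,230]))
E
```

```text
[1.09815138e-05 9.88713912e-01 1.49815885e-01 1.58938485e-05] [-1.38900110e+00  5.27045649e-02  1.61286747e+00  3.12223890e-05
  1.47599767e+00 -1.18971840e-01] 85.18829929301461
[[ 0.955  0.296  0.   ]
 [ 0.296 -0.955 -0.   ]
 [ 0.     0.    -1.   ]]
[ 424.33861553 -268.26433221    1.32503462]
```

Call:
play_rows:
  rows:
    - [[0.06, -0.04, 0], -10, 0.085]
    - [[0.12, -0.077, 0], -20, 0.07]
    - [[0.18, -0.115, 0], -30, 0.06]
    - [[0.24, -0.152, 0], -40, 0.05]
    - [[0.3, -0.19, 0], -50, 0.05]
    - [[0.36, -0.23, 0], -60, 0.05]
    - [[0.42, -0.268, 0], -70, 0.05]
    - [[0.424, -0.268, 0], -78, 0.05]
    - [[0.424, -0.268, 0.0], -78, 0.05]
    - [[0.424, -0.268, 0.0], -78, 0.05]

```text
t: 2.25
ee_pos: [510.7, -215.2, 231.2]
orientation: [-0.0, 0.674, 0.739, -0.0]
ft_force: [0.9, -0.3, -0.7]
width: 49.8
finger_force: 0.0
```

```bash
python3 - <<'E'
from h import *
np.set_printoptions(precision=2,suppress=True)
s=arm.get_state();print(s["ee_pos"],s["q"],s["qvel"],s["width"])
K=cal("wrist");im=save("wrist","w1")
print("cam",-np.array(K[0]["R"]).T@K[0]["t"])
print([(np.round(r["centre"],1).tolist(),round(r["confidence"],2)) for r in arm.pinpoint("wrist","vial_mid")])
print([(np.round(r["centre"],1).tolist(),round(r["confidence"],2)) for r in arm.pinpoint("wrist","vial_foot")])
for r in arm.pinpoint("wrist","vial_mid"): print(onz("wrist",r["centre"],29.5,K))
for r in arm.trace("wrist","stopper"):
    print(r["box"],r["confidence"]); b=r["box"]; print(onz("wrist",((b[0]+b[2])/2,(b[1]+b[3])/2),66.,K))
print("tcp px",proj("wrist",s["ee_pos"],K))
E
```

```text
[ 510.7  -215.25  231.24] [-0.53 -0.12  1.78 -0.    1.48 -0.62] [-0.03 -0.    0.01  0.   -0.   -0.  ] 49.79846414345335
cam [ 503.58 -139.06  374.19]
[([412.7, 98.1], 0.91), ([320.1, 94.2], 0.71), ([322.3, 197.8], 0.61)]
[([224.1, 138.0], 0.86), ([323.7, 191.1], 0.82), ([329.8, 326.5], 0.7), ([406.6, 98.5], 0.67)]
[ 578.39 -128.94   29.5 ]
[ 504.04 -133.13   29.5 ]
[ 513.78 -217.46   29.5 ]
[309.8, 80.9, 337.1, 107.2] 0.97
[ 506.37 -133.44   66.  ]
[413.4, 86.7, 437.6, 112.9] 0.91
[ 579.88 -130.23   66.  ]
[310.9, 195.7, 336.8, 222.5] 0.64
[ 514.73 -217.93   66.  ]
[196.2, 129.5, 220.2, 160.3] 0.59
[ 424.71 -176.82   66.  ]
tcp px [[319.07 308.3 ]]
```

View pics/w1.png

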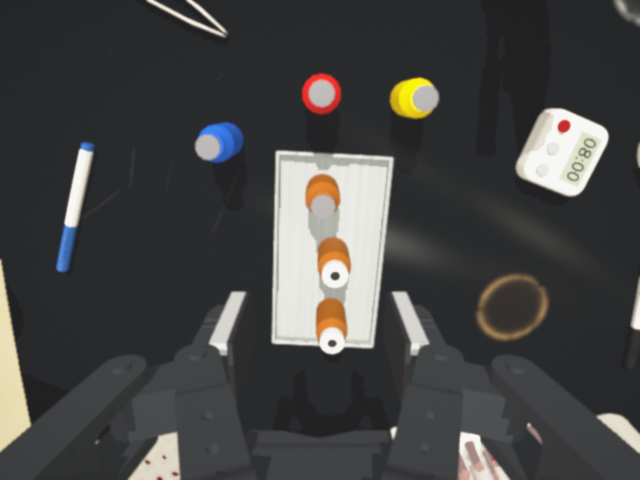

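The wrist view shows the stopper at (324,206), which is world (514.5,-218). Descending on it now.

Call:
play_rows:
  rows:
    - [[-0.003, 0.0035, 0.06], 0, 0.05]
    - [[-0.003, 0.0035, 0.12], 0, 0.05]
    - [[-0.003, 0.0035, 0.16], 0, 0.05]
    - [[-0.003, 0.0035, 0.19], 0, 0.05]
    - [[-0.003, 0.0035, 0.213], 0, 0.05]
    - [[-0.003, 0.0035, 0.213], 0, 0.05]
    - [[-0.003, 0.0035, 0.213], 0, 0.025]
    - [[-0.003, 0.0035, 0.213], 0, 0.025]
    - [[-0.003, 0.0035, 0.213], 0, 0.025]
    - [[-0.003, 0.0035, 0.213], 0, 0.025]
  squeeze: 30

```text
t: 3.75
ee_pos: [515.4, -218.7, 19.8]
orientation: [0.001, 0.674, 0.739, 0.0]
ft_force: [-0.5, -0.6, 5.9]
width: 29.1
finger_force: 30.5
```

Call:
play_rows:
  rows:
    - [[0, 0, 0], 0, 0.025]
    - [[0, 0, -0.02], 0, 0.025]
    - [[0, 0, -0.06], 0, 0.025]
    - [[0, 0, -0.12], 0, 0.025]
    - [[0, 0, -0.13], 0, 0.025]
    - [[0, 0, -0.13], 0, 0.025]

```text
t: 4.5
ee_pos: [515.0, -218.1, 149.8]
orientation: [0.001, 0.674, 0.739, 0.0]
ft_force: [0.1, 0.8, -0.8]
width: 28.8
finger_force: 30.2
```

```bash
python3 - <<'E'
from h import *
np.set_printoptions(precision=2,suppress=True)
s=arm.get_state();print(s["ee_pos"],s["width"],s["finger_force"])
# nest target 60 above, TCP z 150
im=save("wrist","w2")
print(totool([536,106.5,150]))
E
```

```text
[ 514.96 -218.12  149.76] 28.841485669398626 30.162429213523865
[320.74  51.51  -2.03]
```

View pics/w2.png

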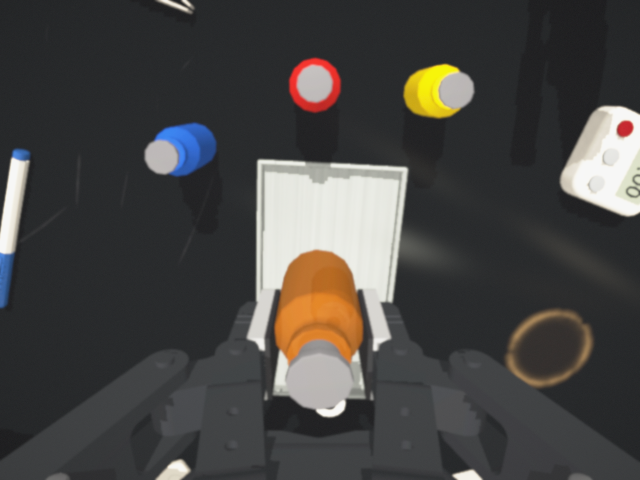

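The vial is held upright between the pads, with its stopper at (319,372). Next I'll hover short of the nest, where the camera can see the nest clear of the vial.

Call:
play_rows:
  rows:
    - [[0.05, 0.011, -0.01], 0, 0.025]
    - [[0.1, 0.022, -0.02], 0, 0.025]
    - [[0.15, 0.033, -0.03], 0, 0.025]
    - [[0.2, 0.044, -0.03], 0, 0.025]
    - [[0.235, 0.051, -0.03], 0, 0.025]
    - [[0.235, 0.051, -0.03], 0, 0.025]
    - [[0.235, 0.051, -0.03], 0, 0.025]

```text
t: 5.42
ee_pos: [542.8, 20.4, 176.4]
orientation: [-0.001, 0.674, 0.739, -0.001]
ft_force: [-0.0, -0.5, -1.3]
width: 29.3
finger_force: 30.2
```

```bash
python3 - <<'E'
from h import *
np.set_printoptions(precision=2,suppress=True)
s=arm.get_state();print(s["ee_pos"],s["width"],s["orientation"])
K=cal("wrist");im=save("wrist","w3")
zf=s["ee_pos"][2]-17.8
for n,z in (("nest",26),("handle",272),("catch_tab",193),("catch_pivot",155),("lever_hinge",105),("press",0)):
    for r in arm.pinpoint("wrist",n)[:2]: print(n,np.round(r["centre"],1),round(r["confidence"],2),onz("wrist",r["centre"],z,K))
for r in arm.trace("wrist","stopper")[:3]:
    b=r["box"];c=((b[0]+b[2])/2,(b[1]+b[3])/2); print(b,r["confidence"],onz("wrist",c,zf+65,K)-s["ee_pos"])
for r in arm.pinpoint("wrist","vial_foot")[:2]: print("foot",r,onz("wrist",r["centre"],zf,K)-s["ee_pos"])
E
```

```text
[542.79  20.45 176.36] 29.34338391893148 [-0.    0.67  0.74 -0.  ]
nest [319.9  83.9] 0.6 [534.9 108.4  26. ]
catch_tab [551.5 391.2] 0.62 [633.27   1.58 193.  ]
catch_pivot [523.  259.6] 0.66 [629.87  40.25 155.  ]
lever_hinge [509.4  74.8] 0.58 [628.65 119.24 105.  ]
press [320.7  87.9] 0.82 [535.64 106.68   0.  ]
[338.9, 400.8, 358.6, 426.5] 0.63 [ 9.44 -7.97 47.2 ]
[283.0, 340.4, 357.8, 414.6] 0.57 [ 0.16  3.76 47.2 ]
foot {'centre': [344.5, 365.5], 'confidence': 0.97} [ 15.19 -37.74 -17.8 ]
foot {'centre': [317.4, 282.3], 'confidence': 0.63} [ -1.    2.8 -17.8]
```

View pics/w3.png

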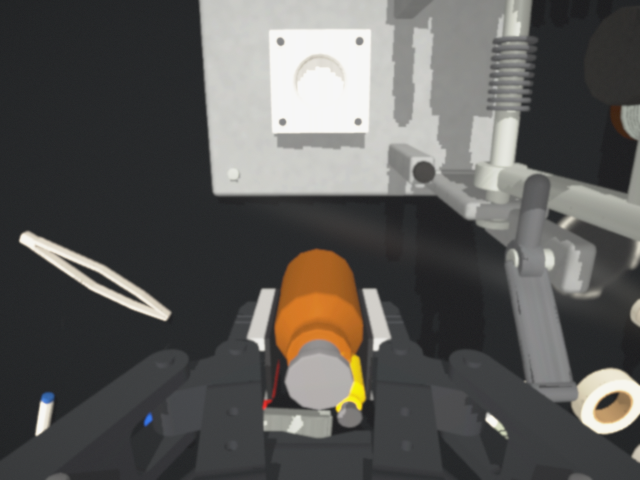

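```bash
python3 - <<'E'
from h import *
np.set_printoptions(precision=2,suppress=True)
s=arm.get_state();e=s["ee_pos"];K=cal("wrist");zf=e[2]-17.8
g=cv2.imread("pics/w3.png",0)
def ref(p): return cv2.cornerSubPix(g,np.float32([[p]]),(4,4),(-1,-1),(3,30,.01))[0,0]
C=np.array([onz("wrist",ref(p),26,K) for p in [(270,30),(370,29),(369,133),(272,133)]])
print(C,"centre",C.mean(0),np.linalg.norm(np.diff(C,axis=0),axis=1))
H=np.array([onz("wrist",p,26,K) for p in [(280.5,41.5),(360.5,41.5),(358,122),(280.5,123)]]);print("screws",H.mean(0))
d=C[1]-C[0]+C[2]-C[3];print("yaw",np.degrees(np.arctan2(d[1],d[0])))
hsv=cv2.cvtColor(cv2.imread("pics/w3.png"),cv2.COLOR_BGR2HSV)
m=cv2.inRange(hsv,(5,120,40),(20,255,255));m[:,:270]=0;m[:,370:]=0;m[345:]=0
r=np.where(m.any(1))[0][0];print("foot row",r,np.where(m[r+1])[0].mean())
print("foot far",onz("wrist",(np.where(m[r+1])[0].mean(),r),zf,K)-e)
for row in (300,320): c=np.where(m[row])[0];print(row,c.min(),c.max())
gr=cv2.inRange(hsv,(0,0,90),(180,50,220));gr[:338]=0;gr[:,:285]=0;gr[:,354:]=0;gr[412:]=0
n,l,st,ce=cv2.connectedComponentsWithStats(gr);i=1+st[1:,4].argmax();print("stopper",st[i],ce[i])
cx=(st[i][0]+st[i][2]/2,st[i][1]+st[i][3]/2)
print(onz("wrist",cx,zf+66.5,K)-e)
E
```

```text
[[499.95 139.9   26.  ]
 [566.42 146.36  26.  ]
 [571.16  78.83  26.  ]
 [507.09  72.3   26.  ]] centre [536.15 109.35  26.  ] [66.79 67.7  64.4 ]
screws [536.48 109.07  26.  ]
yaw 5.682118387668346
foot row 248 318.0
foot far [ -2.09  18.29 -17.8 ]
300 279 358
320 275 362
stopper [ 285  341   68   71 3599] [317.8  377.53]
[-0.54  5.18 48.7 ]
```

The wrist view shows the nest block centred at (320,81). Relative to the held vial, the TCP should go to about (536.8,105.5). I'll move to just above it and check again.

Call:
play_rows:
  rows:
    - [[0.04, 0.0018, 0.0], 0, 0.025]
    - [[0.0853, 0.0018, 0.0], 0, 0.025]
    - [[0.0853, 0.0018, 0.05], 0, 0.025]
    - [[0.0853, 0.0018, 0.09], 0, 0.025]
    - [[0.0853, 0.0018, 0.116], 0, 0.025]
    - [[0.0853, 0.0018, 0.116], 0, 0.025]
    - [[0.0853, 0.0018, 0.116], 0, 0.025]

```text
t: 6.75
ee_pos: [538.9, 105.8, 63.7]
orientation: [0.001, 0.674, 0.739, 0.001]
ft_force: [0.2, 0.0, 0.2]
width: 28.7
finger_force: 30.1
```

```bash
python3 - <<'E'
from h import *
s=arm.get_state();print(s["ee_pos"],s["ft_force"])
im=save("wrist","w4")
cv2.imwrite("pics/w4c.png",cv2.resize(im[180:420,160:480,::-1],(800,600),interpolation=cv2.INTER_CUBIC))
E
```

```text
[538.90433267 105.76182093  63.74653739] [0.24437449 0.00308226 0.19870292]
```

View pics/w4c.png

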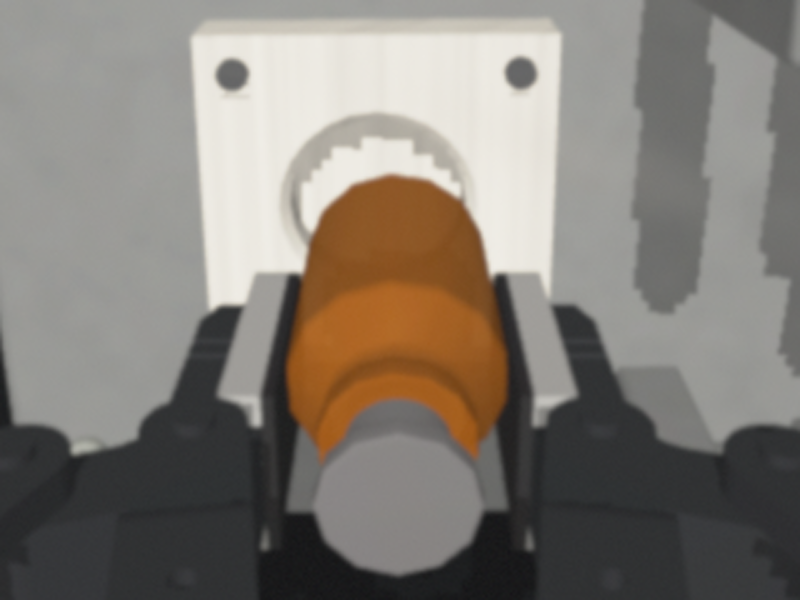

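```bash
python3 - <<'E'
from h import *
np.set_printoptions(precision=2,suppress=True)
s=arm.get_state();e=s["ee_pos"];K=cal("wrist");zf=e[2]-17.8
U=lambda p:(160+p[0]/2.5,180+p[1]/2.5)
w=lambda p,z:onz("wrist",U(p),z,K)-e
print("tcp",e,"yaw",np.degrees(2*np.arctan2(s["orientation"][2],s["orientation"][1])))
a,b=w((232,74),26),w((521,72),26);print("screws",a,b,np.linalg.norm(a-b))
c,d=w((193,37),26),w((561,37),26);print("corners",c,d,np.linalg.norm(c-d))
# back-edge mid minus 33 mm along press -y gives centre
v=(d-c)/np.linalg.norm(d-c);print("centre from edge",(c+d)/2+33*np.array([v[1],-v[0],0]))
print("hole L/R",w((281,198),26),w((475,198),26),"top",w((378,113),26))
print("foot apex",w((393,175),zf))
print("stopper L,R,T,B",[w(p,zf+66.5) for p in((315,503),(483,503),(398,432),(398,576))])
E
```

```text
tcp [539.3 105.8  64.3] yaw 95.2280656176005
screws [-32.51  26.7  -38.3 ] [ 19.74  31.81 -38.3 ] 52.49488477084924
corners [-39.83  32.94 -38.3 ] [ 26.1   38.92 -38.3 ] 66.20009106764667
centre from edge [ -3.88   3.06 -38.3 ]
hole L/R [-22.24   3.4  -38.3 ] [ 14.21   6.7  -38.3 ] top [ -5.45  21.72 -38.3 ]
foot apex [ -2.29  17.4  -17.8 ]
stopper L,R,T,B [array([-9.54,  2.82, 48.7 ]), array([ 8.78,  4.45, 48.7 ]), array([-1.33, 12.72, 48.7 ]), array([ 0.42, -6.28, 48.7 ])]
```

The nest lies (-3.0,+0.7) mm in world axes from where the vial foot stands. I'll correct by that and lower it.

Call:
play_rows:
  rows:
    - [[0.001, -0.003, 0], 0, 0.025]
    - [[0.001, -0.003, 0.01], 0, 0.025]
    - [[0.001, -0.003, 0.018], 0, 0.025]
    - [[0.001, -0.003, 0.022], 0, 0.025]
    - [[0.001, -0.003, 0.025], 0, 0.025]
    - [[0.001, -0.003, 0.025], 0, 0.025]

```text
t: 7.55
ee_pos: [534.6, 106.5, 37.0]
orientation: [-0.0, 0.674, 0.739, -0.0]
ft_force: [1.0, -0.4, -0.1]
width: 28.9
finger_force: 30.1
```

Call:
play_rows:
  rows:
    - [[0, 0, 0.002], 0, 0.025]
    - [[0, 0, 0.003], 0, 0.025]
    - [[0, 0, 0.004], 0, 0.025]
    - [[0, 0, 0.004], 0, 0.025]

```text
t: 8.05
ee_pos: [534.9, 106.6, 33.8]
orientation: [0.0, 0.674, 0.739, 0.0]
ft_force: [-2.4, -0.3, 3.9]
width: 28.9
finger_force: 30.4
```

Call:
play_rows:
  rows:
    - [[0, 0, 0.001], 0, 0.025]
    - [[0, 0, 0.001], 0, 0.025]

```text
t: 8.3
ee_pos: [535.0, 106.5, 33.8]
orientation: [-0.0, 0.674, 0.739, -0.0]
ft_force: [-4.8, -0.2, 10.2]
width: 29.2
finger_force: 31.1
```

It's seated: the force rises and z stalls at 33.8, where a foot height of 16 puts it. Releasing and rising.

Call:
play_rows:
  rows:
    - [[0, 0, 0], 0, 0.04]
    - [[0, 0, 0], 0, 0.045]
    - [[0, 0, 0], 0, 0.045]
    - [[0, 0, -0.02], 0, 0.045]
    - [[0, 0, -0.06], 0, 0.045]
    - [[0, 0, -0.12], 0, 0.045]
    - [[0, 0, -0.18], 0, 0.045]
    - [[0, 0, -0.22], 0, 0.045]
    - [[0, 0, -0.22], 0, 0.045]

```text
t: 9.43
ee_pos: [537.1, 106.7, 259.2]
orientation: [0.004, 0.674, 0.739, 0.004]
ft_force: [1.0, 0.7, 0.5]
width: 44.8
finger_force: 0.0
```

```bash
python3 - <<'E'
from h import *
np.set_printoptions(precision=2,suppress=True)
s=arm.get_state();print(s["ee_pos"],s["ft_force"])
im=save("side","s5");im2=save("wrist","w5")
cv2.imwrite("pics/s5c.png",np.hstack([cv2.resize(im[110:290,250:400,::-1],(450,540),interpolation=cv2.INTER_CUBIC),cv2.resize(im2[240:480,240:400,::-1],(350,540))]))
p=np.array([535.5,106.5,0]);c,sn=np.cos(np.radians(5.2)),np.sin(np.radians(5.2))
W=lambda x,y,z:p+[c*x-sn*y,sn*x+c*y,z]
for n,q in dict(handle=(125,0,272),tab=(88,-116,193),hinge=(95,0,105),down=(-75,0,105)).items():
    print(n,W(*q),proj("side",W(*q)),proj("top",W(*q)),"tool",totool(W(*q)))
E
```

```text
[537.15 106.71 259.23] [0.97 0.68 0.49]
handle [659.99 117.83 272.  ] [[359.77 140.41]] [[174.37 164.74]] tool [ -0.18 125.74 -18.53]
tab [633.65  -1.05 193.  ] [[359.91 199.29]] [[248.05 187.33]] tool [-116.15   88.55   60.42]
hinge [630.11 115.11 105.  ] [[346.78 209.84]] [[194.23 198.24]] tool [ -0.15  95.49 148.43]
down [460.81  99.7  105.  ] [[274.14 221.07]] [[201.99 282.85]] tool [ -0.05 -74.51 148.17]
```

View pics/s5c.png

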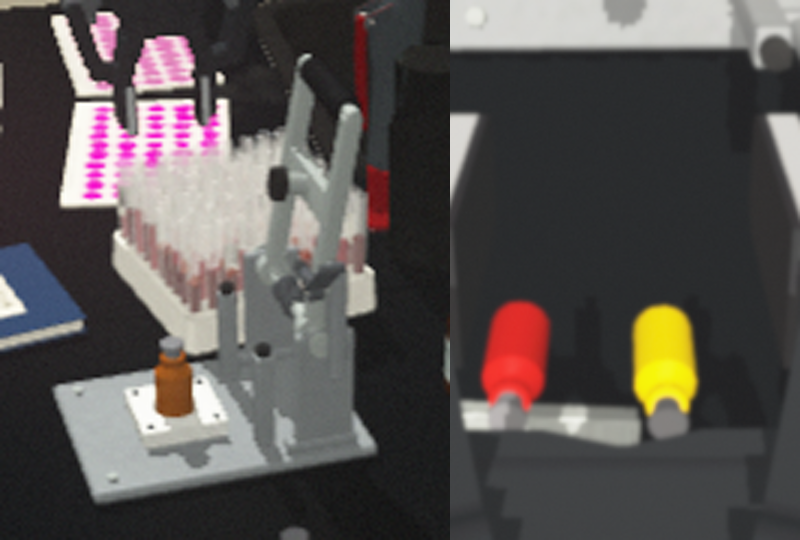

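The side crop shows the vial upright in the nest, stopper proud, with the gripper clear. Next the catch: I'll move to the -y side, turn so the camera faces the robot, and shut the fingers.

Call:
play_rows:
  rows:
    - [[-0.05, -0.005, 0], -10, 0]
    - [[-0.1, -0.009, 0], -20, 0]
    - [[-0.111, -0.01, 0], -30, 0]
    - [[-0.111, -0.01, 0], -40, 0]
    - [[-0.111, -0.01, 0], -50, 0]
    - [[-0.111, -0.01, 0], -60, 0]
    - [[-0.111, -0.01, 0], -70, 0]
    - [[-0.111, -0.01, 0], -80, 0]
    - [[-0.111, 0.04, 0], -90, 0]
    - [[-0.111, 0.086, 0], -90, 0]

```text
t: 10.78
ee_pos: [630.4, 4.0, 249.8]
orientation: [-0.002, -0.046, 0.999, 0.0]
ft_force: [0.4, 0.2, 0.1]
width: 0.2
finger_force: 0.0
```

Call:
play_rows:
  rows:
    - [[0, 0, 0], 0, 0]
    - [[0, 0, 0.02], 0, 0]
    - [[0, 0, 0.04], 0, 0]
    - [[0, 0, 0.04], 0, 0]

```text
t: 11.28
ee_pos: [627.9, 4.0, 208.5]
orientation: [-0.003, -0.046, 0.999, 0.0]
ft_force: [0.7, -0.3, 0.1]
width: -0.1
finger_force: 0.0
```

```bash
python3 - <<'E'
from h import *
np.set_printoptions(precision=2,suppress=True)
s=arm.get_state();print(s["ee_pos"],s["ft_force"],s["width"],s["q"])
print(totool([633.2,3.9,140]))
E
```

```text
[627.9    3.97 208.48] [ 0.74 -0.28  0.15] -0.07643397718431724 [-0.11  0.08  1.62  0.    1.44 -1.77]
[-5.69 -0.63 68.45]
```

Call:
play_rows:
  rows:
    - [[-0.005, 0, 0.005], 0, 0]
    - [[-0.005, 0, 0.013], 0, 0]
    - [[-0.005, 0, 0.021], 0, 0]
    - [[-0.005, 0, 0.029], 0, 0]
    - [[-0.005, 0, 0.037], 0, 0]
    - [[-0.005, 0, 0.045], 0, 0]
    - [[-0.005, 0, 0.05], 0, 0]
    - [[-0.005, 0, 0.05], 0, 0]

```text
t: 12.28
ee_pos: [634.9, 4.5, 161.2]
orientation: [-0.001, -0.046, 0.999, 0.0]
ft_force: [-0.7, -0.1, -0.4]
width: 0.3
finger_force: 0.0
```

Call:
play_rows:
  rows:
    - [[0, 0, 0.006], 0, 0]
    - [[0, 0, 0.012], 0, 0]
    - [[0, 0, 0.017], 0, 0]

```text
t: 12.65
ee_pos: [635.7, 4.6, 145.1]
orientation: [0.0, -0.046, 0.999, 0.0]
ft_force: [-0.9, 0.5, 1.4]
width: -0.1
finger_force: 1.0
```

```bash
python3 - <<'E'
from h import *
s=arm.get_state();print(s["ee_pos"],s["ft_force"])
im=save("side","s6");im2=save("wrist","w6");print(arm.pinpoint("side","catch_tab")[:2])
cv2.imwrite("pics/s6c.png",np.hstack([cv2.resize(im[130:250,300:400,::-1],(400,480),interpolation=cv2.INTER_CUBIC),cv2.resize(im2[200:440,220:420,::-1],(400,480))]))
E
```

```text
[635.66051859   4.5652487  145.14600568] [-0.94384386  0.52793388  1.36188668]
[{'centre': [362.6, 225.9], 'confidence': 0.46}]
```

View pics/s6c.png

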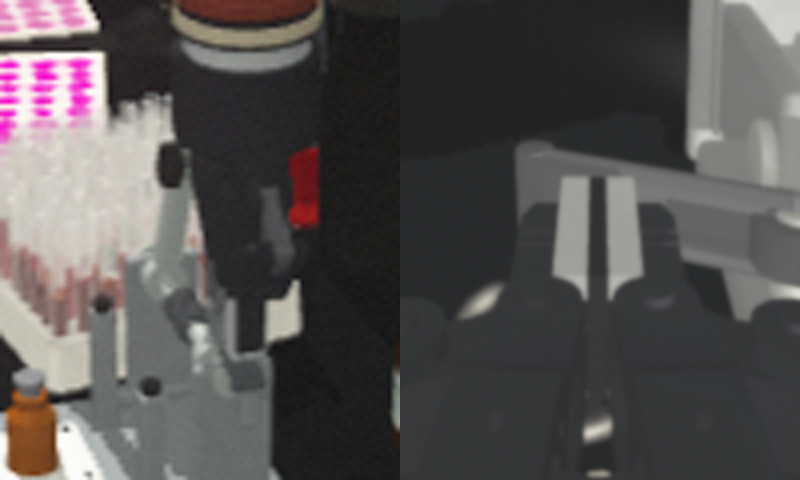

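The tab is under the fingertips and already past level, so I'll keep pushing down to the end stop.

Call:
play_rows:
  rows:
    - [[0, 0, 0.004], 0, 0]
    - [[0, 0, 0.008], 0, 0]
    - [[0, 0, 0.008], 0, 0]

```text
t: 13.18
ee_pos: [635.4, 4.2, 136.9]
orientation: [-0.0, -0.046, 0.999, -0.0]
ft_force: [-0.0, -1.6, -0.2]
width: -0.3
finger_force: 0.1
```

Call:
play_rows:
  rows:
    - [[0, 0, 0.003], 0, 0]
    - [[0, 0, 0.005], 0, 0]
    - [[0, 0, 0.005], 0, 0]

```text
t: 13.55
ee_pos: [637.1, 2.9, 135.0]
orientation: [0.002, -0.045, 0.999, -0.001]
ft_force: [0.1, -3.9, 7.8]
width: -0.0
finger_force: 2.3
```

Call:
play_rows:
  rows:
    - [[0, 0, 0.003], 0, 0]
    - [[0, 0, 0.003], 0, 0]

```text
t: 13.8
ee_pos: [638.3, 2.0, 133.9]
orientation: [0.004, -0.045, 0.999, -0.002]
ft_force: [-0.1, -5.6, 11.8]
width: -0.0
finger_force: 3.4
```

The catch is at its end stop: z has stalled and the force has risen to 12 N along the 45° tab. Rising and turning back for the handle.

Call:
play_rows:
  rows:
    - [[0, 0, -0.05], 0, 0.0]
    - [[0, 0, -0.11], 0, 0.0]
    - [[0, 0, -0.17], 0, 0.03]
    - [[0, 0, -0.2], 10, 0.06]
    - [[0, 0, -0.2], 20, 0.06]
    - [[-0.01, 0.03, -0.2], 30, 0.06]
    - [[-0.02, 0.06, -0.2], 40, 0.06]
    - [[-0.03, 0.09, -0.2], 50, 0.06]
    - [[-0.034, 0.111, -0.2], 60, 0.06]
    - [[-0.034, 0.111, -0.2], 70, 0.06]

```text
t: 15.05
ee_pos: [659.0, 119.6, 328.3]
orientation: [-0.001, 0.537, 0.844, -0.0]
ft_force: [1.2, 0.1, -0.6]
width: 59.8
finger_force: 0.0
```

Call:
play_rows:
  rows:
    - [[0, 0, 0], 10, 0.06]
    - [[0, 0, 0], 20, 0.06]
    - [[0, 0, 0], 20, 0.06]
    - [[0, 0, 0], 20, 0.06]

```text
t: 15.55
ee_pos: [659.1, 117.9, 328.9]
orientation: [-0.0, 0.673, 0.739, -0.0]
ft_force: [0.0, -0.6, 0.1]
width: 60.2
finger_force: 0.0
```

```bash
python3 - <<'E'
from h import *
np.set_printoptions(precision=2,suppress=True)
s=arm.get_state();print(s["ee_pos"],s["ft_force"],s["width"],s["orientation"],s["q"])
K=cal("wrist");im=save("wrist","w7");save("side","s7")
H=[660,117.8,272]
print("handle proj",proj("wrist",H,K),"tool",totool(H))
for r in arm.pinpoint("wrist","handle")[:2]: print(r,onz("wrist",r["centre"],272,K))
for r in arm.trace("wrist","handle")[:2]: print(r["box"],r["confidence"])
for n in ("handle","catch_tab"): print(n,[(np.round(r["centre"],1).tolist(),round(r["confidence"],2)) for r in arm.pinpoint("side",n)[:3]])
c,sn=np.cos(np.radians(5.2)),np.sin(np.radians(5.2))
print("tab off expected px",proj("side",[535.5+c*88+sn*116,106.5+sn*88-c*116,117]))
E
```

```text
[659.14 117.89 328.92] [ 0.02 -0.58  0.11] 60.157064812793344 [-0.    0.67  0.74 -0.  ] [ 0.07  0.12  1.38  0.    1.64 -0.03]
handle proj [[320.66 256.07]] tool [-0.14  0.79 57.12]
{'centre': [318.4, 250.5], 'confidence': 0.78} [658.54 120.75 272.  ]
[252.4, 125.0, 344.5, 349.4] 0.79
handle [([358.4, 139.3], 0.57)]
catch_tab [([362.4, 229.4], 0.82)]
tab off expected px [[359.63 230.8 ]]
```

View pics/w7.png

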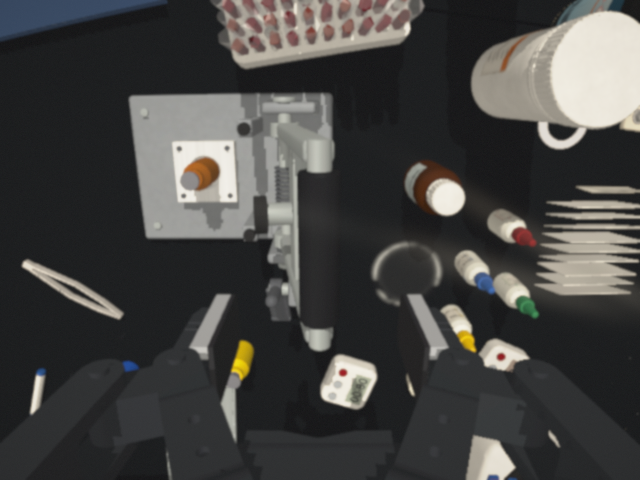

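The wrist view shows the handle bar at (319,250) midway between the fingers, and the side detection puts the tab at (362,229), matching fully off. Going down to grip it.

Call:
play_rows:
  rows:
    - [[0, 0, 0.03], 0, 0.06]
    - [[0, 0, 0.06], 0, 0.05]
    - [[0, 0, 0.076], 0, 0.05]
    - [[0, 0, 0.076], 0, 0.05]
    - [[0, 0, 0.076], 0, 0.01]
    - [[0, 0, 0.076], 0, 0.01]
    - [[0, 0, 0.076], 0, 0.01]
    - [[0, 0, 0.076], 0, 0.01]
    - [[0, 0, 0.076], 0, 0.01]
  squeeze: 50

```text
t: 16.98
ee_pos: [659.7, 117.9, 255.5]
orientation: [0.001, 0.674, 0.739, 0.001]
ft_force: [-2.6, -1.4, 6.6]
width: 20.4
finger_force: 49.0
```

Gripped (20.4 mm on the 22 mm bar). Pulling along the arc now, in two stages.

Call:
play_rows:
  rows:
    - [[0, -0.015, -0.002], 0, 0.01]
    - [[0, -0.0295, -0.0026], 0, 0.01]
    - [[0, -0.044, -0.002], 0, 0.01]
    - [[0, -0.059, 0], 0, 0.01]
    - [[0, -0.0877, 0.0077], 0, 0.01]
    - [[0, -0.1145, 0.0202], 0, 0.01]
    - [[0, -0.1388, 0.0372], 0, 0.01]
    - [[0, -0.1388, 0.0372], 0, 0.01]

```text
t: 17.98
ee_pos: [520.9, 104.7, 217.5]
orientation: [0.002, 0.674, 0.739, 0.001]
ft_force: [-0.5, -1.9, 5.3]
width: 20.5
finger_force: 54.0
```

Call:
play_rows:
  rows:
    - [[0, -0.0209, 0.0209], 0, 0.01]
    - [[0, -0.0379, 0.0452], 0, 0.01]
    - [[0, -0.0505, 0.0721], 0, 0.01]
    - [[0, -0.055, 0.086], 0, 0.01]
    - [[0, -0.0581, 0.1007], 0, 0.01]
    - [[0, -0.0597, 0.1153], 0, 0.01]
    - [[0, -0.0605, 0.125], 0, 0.01]
    - [[0, -0.0605, 0.125], 0, 0.01]

```text
t: 18.98
ee_pos: [461.2, 99.0, 92.5]
orientation: [0.001, 0.674, 0.739, -0.001]
ft_force: [-6.9, -4.1, 9.9]
width: 20.4
finger_force: 65.0
```

```bash
python3 - <<'E'
from h import *
s=arm.get_state();print(s["ee_pos"],s["ft_force"],s["width"])
save("side","s8");save("wrist","w8")
print([(np.round(r["centre"],1).tolist(),round(r["confidence"],2)) for r in arm.pinpoint("side","handle")[:3]])
for z in (105,110,115): print(z,proj("side",[460.8,99.7,z]))
E
```

```text
[461.24988475  98.96590389  92.46041699] [-6.87993895 -4.09272623  9.85934386] 20.38336577897571
[([271.6, 218.0], 0.58)]
105 [[274.13386681 221.06983082]]
110 [[273.9861374  219.13678573]]
115 [[273.83781857 217.19627067]]
```

Call:
play_rows:
  rows:
    - [[0, -0.0005, 0.003], 0, 0.01]
    - [[0, -0.0005, 0.006], 0, 0.01]
    - [[0, -0.0005, 0.006], 0, 0.01]
  squeeze: 70

```text
t: 19.5
ee_pos: [461.0, 99.0, 87.1]
orientation: [0.001, 0.674, 0.739, -0.0]
ft_force: [-6.2, -4.2, 10.3]
width: 20.5
finger_force: 68.8
```

Call:
play_rows:
  rows:
    - [[0, 0, 0.003], 0, 0.01]
    - [[0, 0, 0.003], 0, 0.01]

```text
t: 19.75
ee_pos: [460.9, 98.9, 84.4]
orientation: [0.001, 0.674, 0.739, -0.001]
ft_force: [-9.8, -4.3, 12.2]
width: 20.6
finger_force: 69.1
```

Call:
play_rows:
  rows:
    - [[0, 0, 0.003], 0, 0.01]
    - [[0, 0, 0.003], 0, 0.01]

```text
t: 20.0
ee_pos: [460.8, 98.9, 81.3]
orientation: [0.001, 0.674, 0.739, -0.001]
ft_force: [-8.5, -3.7, 12.3]
width: 20.3
finger_force: 69.9
```

```bash
python3 - <<'E'
from h import *
s=arm.get_state();print(s["ee_pos"],s["ft_force"],s["width"])
im=save("side","s9")
print([(np.round(r["centre"],1).tolist(),round(r["confidence"],2)) for r in arm.pinpoint("side","handle")[:3]])
cv2.imwrite("pics/s9c.png",cv2.resize(im[150:290,240:400,::-1],(686,600),interpolation=cv2.INTER_CUBIC))
E
```

```text
[460.76346134  98.92783403  81.32806943] [-8.48281229 -3.70667205 12.34579324] 20.300523314332725
[([309.5, 236.0], 0.75), ([275.2, 220.3], 0.64)]
```

View pics/s9c.png

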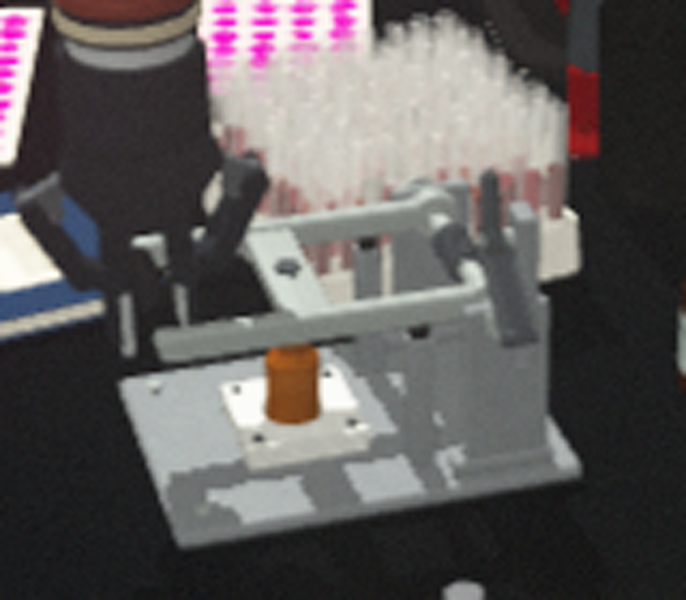

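The near arm looks about level. The handle end is near (282,230), so I'll compare that with the expected projection and keep pressing.

Call:
play_rows:
  rows:
    - [[0, 0, 0.003], 0, 0.01]
    - [[0, 0, 0.005], 0, 0.01]
    - [[0, 0, 0.005], 0, 0.01]

```text
t: 20.48
ee_pos: [460.8, 98.9, 80.3]
orientation: [-0.0, 0.674, 0.739, -0.002]
ft_force: [-22.9, -5.2, 38.8]
width: 20.2
finger_force: 72.4
```

```bash
python3 - <<'E'
from h import *
a=cv2.imread("pics/s9.png",0).astype(float);im=save("side","s10");b=cv2.cvtColor(im,cv2.COLOR_RGB2GRAY).astype(float);z=cv2.imread("pics/s8.png",0).astype(float)
def shift(p,q):  # vertical motion of near arm, between its front end and the vial
    w=cv2.createHanningWindow((16,32),cv2.CV_64F)
    return cv2.phaseCorrelate(p[212:244,286:302],q[212:244,286:302],w)
print("s8->s9",shift(z,a),"s9->s10",shift(a,b))
print([(np.round(r["centre"],1).tolist(),round(r["confidence"],2)) for r in arm.pinpoint("side","handle")[:3]])
p=np.array([535.5,106.5,0]);c,sn=np.cos(np.radians(5.2)),np.sin(np.radians(5.2))
W=lambda x,y,z:p+[c*x-sn*y,sn*x+c*y,z]
for x in(-75,95):
  for z in (100,105,110): print(x,z,proj("side",W(x,-48,z)))
k=int(240);print("col 290 profile",b[215:240,290].astype(int))
E
```

```text
s8->s9 ((-0.19216286525889537, 2.53610937805869), 0.5868287316845687) s9->s10 ((0.4875188228187577, 0.2787771247325619), 0.6590309734330595)
[([274.1, 221.6], 0.94), ([357.4, 204.9], 0.53)]
-75 100 [[278.60157178 233.65941023]]
-75 105 [[278.45868832 231.69740153]]
-75 110 [[278.31522054 229.72761362]]
95 100 [[353.09056551 221.78679103]]
95 105 [[353.09495159 219.85491982]]
95 110 [[353.09936445 217.91558527]]
col 290 profile [  7   9  13  15  16  19  19  22  25  22  76  96 106  99  94  90  87  84
  51  44  86  87  75  65  52]
```

Hard stop reached: z stalled, the force jumped and the handle pixel matches the fully-down projection. I'll ease off about 2 mm of excess push, keeping the handle at the stop.

Call:
play_rows:
  rows:
    - [[0, -0.001, -0.002], 0, 0.01]
    - [[0, -0.001, -0.002], 0, 0.01]
    - [[0, -0.001, -0.002], 0, 0.01]
    - [[0, -0.001, -0.002], 0, 0.01]

```text
t: 21.08
ee_pos: [460.8, 98.9, 80.8]
orientation: [0.001, 0.674, 0.739, -0.0]
ft_force: [-13.6, -5.0, 25.4]
width: 19.8
finger_force: 71.1
```

```bash
python3 - <<'E'
from h import *
save("side","s11")
print([(np.round(r["centre"],1).tolist(),round(r["confidence"],2)) for r in arm.pinpoint("side","handle")[:2]])
s=arm.get_state();print(s["ee_pos"],s["ft_force"],s["finger_force"])
print([(np.round(r["centre"],1).tolist(),round(r["confidence"],2)) for r in arm.pinpoint("side","crimped_1_mid")[:3]])
E
```

```text
[([274.6, 222.0], 0.87)]
[460.83383473  98.90549767  80.87641199] [-13.0381238   -4.29061516  24.49228269] 71.13571286201477
[([346.0, 380.8], 0.97), ([309.2, 251.9], 0.2)]
```

```bash
python3 -c "
from station import arm
print(arm.finish_job())"
```

```text
the job is handed in; nothing more can be done
None
```

I've handed the job in: the vial is in the nest, the catch is fully off, and the gripper is holding the handle down on its end stop to press the stopper home. I left the two crimped vials alone; the stopper's own depth was not measured.

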